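Put the check weight back in its case and snap the lid shut

ROBOT

A 6-joint arm with a two-finger parallel gripper is mounted at the origin on the work surface. World frame = base frame: x ahead of the robot, y to its left, z up, the work surface at z = 0. Lengths are in mm, angles in rad, forces in N, time in s.
With the tool pointing down it reaches from about 300 to 775 mm from the base axis. Payload 14.6 kg.
Tool frame: the origin (TCP) lies at the very end of the fingers, on their centre line; the grasp point (between the pads) lies 19 mm behind it; z points along the fingers, y is the line along which they close (so a half turn about z gives the same grasp; the last joint's range is limited). The gripper opens to 94 mm and grips with 3 to 60 N. Pads are 16 mm wide; open, the fingers measure 119 mm over their backs; the gripper's body (75 mm by 177 mm) begins 78 mm behind the grasp point.
Start: joints at [-1.322, 0.3, 1.521, -0, 1.321, -0.067], TCP at [170.81, -522.794, 205.446] pointing down, gripper open.
Joint ranges: [-3.03, 3.03], [-0.79, 2.21], [0.23, 2.52], [-1.04, 4.18], [0, 3.07], [-2.55, 2.55]. Speed limits (rad/s): [2.22, 2.22, 2.57, 3.14, 3.14, 3.14].

INTERFACE

Orientations are given as [roll, pitch, yaw] about the fixed x, y, z axes, in that order (R = Rz(yaw) Ry(pitch) Rx(roll)).
In Python, from cell import manip, camera, get_calibration gives the robot as it stands. The module is installed in compiled form; this text tells all that it offers.
- The arm moves only by the tool jog_arm, never from a script. Its argument "plan" is one flat list of numbers, 6 for each row, row after row: the shift along the world's x, y, z in m, then the turn, a rotation vector about the world's x, y, z in degrees. A call has 1 to 20 rows; each row is the pose to reach, as a shift and turn from the pose commanded when the call began; what a row does not reach only later rows make up. A row lasts 1/10 s, in which the tool goes at most 50 mm and 8.59 degrees, less where a joint would pass 70% of its speed; a pose out of reach is approached as far as the arm can. A call with a gripper value outside its range is refused whole. "claw" is the finger opening in m, from 0 to 0.094, set as the call begins (left out, the last holds). The fingers move at their own pace and stop on an object; "force" is the grip in N (left out, the last holds). Time passes only in rows, so rows that repeat a pose let the fingers close. It gives the time, the measured TCP pose, the force, the opening and the grip force at its end, in the units of the state.
- manip.read_state(): the state, without advancing time (a new reading comes with each control period).
- camera(name): name is "side" or "top"; returns (picture, depth): 384x512x3 uint8, red, green, blue; 384x512 float32, mm along the optical axis (not along the pixel's ray), 0 where there is no reading.
- get_calibration(name): a dict with "fx", "fy", "cx", "cy" (pixels), "origin" and "attitude" of the camera in the world. Camera axes: x right, y down, z forward; pixel columns grow to the right and rows downward; lengths in mm; the calibration is good to about 2 mm. A picture is of the moment at which its call begins. get_calibration takes no time and is no camera call.
- manip.sign_off(): hands the job in; it is judged then, once.
The state is a dict: "clock": time; "joints": joint angles; "qd": joint speeds; "effort": joint torques, N m; "eef_pos": TCP position; "eef_rot": TCP orientation; "wrist_force": force on the tool from outside, world axes, zero at the start; "moment": the same for the moment, N m; "finger_gap": finger opening in mm; "finger_force": force on a finger pad.
Only numpy, scipy, OpenCV 4.12 (cv2) and the standard library are available. Lean on these libraries where they do the work, as an engineer would, in place of code of your own. Each camera call takes 0.05 s, during which the arm holds its last target. There are 200 camera calls.

TASK

The balance has been checked: put the big 500 g check weight from its pan back into the empty well in the blue case, set down gently and fully home. Then push the open lid over past upright, let go so that its own weight swings it down, and press its front edge down until the orange catch snaps over it, without forcing the lid. Leave the two small weights, the glass and the phone where they are.

Things in the scene. Friction and masses are not known exactly. Their poses are not given: they have to be found in the camera images.
- case: Blue plastic weight case, fixed, 130 mm deep (x) by 200 wide (y). Origin: centre of its underside; x from its front (catch) to its back (hinge), y along the hinge, z up. Walls 6 mm, rim at z 75 mm. Inside, a grey deck at z 45 mm has three round wells in a row along y: the empty one, then those of the two small weights.
- well (a point): Centre of the empty well's mouth, on the deck's surface (case x -5, y +48, z +45 mm). Round, 40 mm across, 2.5 mm chamfer, 28 mm deep, flat floor; the 38 mm weight has 1 mm of play all round.
- weight_mid (a point): Half-way up the axis of the steel 500 g knob weight standing on the balance's pan: 70 mm tall, round body 38 mm across and 46 high (1.5 mm bevel at the foot), 13 mm neck, and a round knob 22 mm across and 18 high on top, from 17 to 35 mm above this point; the body's flat shoulder is 11 mm above it. Fully home in the well it is 7 mm above the deck, the knob's top 12 mm above the rim.
- lid (a joint): Lid angle in rad: 0 shut with the catch plate at its lowest, grows as it opens; starts leaning back on its stop at about 1.92. It balances at about 1.4; 1 to 3 N near the free edge moves it. Let go below about 1.15 it sinks shut by itself in 1 to 2 s (damped hinge) and rests ajar, somewhere between 0.05 and 0.16, its lip on the catch's ramp. A weight not fully home holds it up.
- hinge (a point): Middle of the lid's hinge axis, at the case's back rim (case x +65, y 0, z +75 mm); the axis runs along the case's y. The lid is a shallow plastic tray, 138 mm from hinge to free edge, 212 wide, its skirt overlapping the rim by 10 mm, its top face 24 mm above the hinge axis when shut; about 0.3 kg.
- lid_back (a point): Point on the lid's outer face, mid-width, 22 mm from its free edge, 116 mm from the hinge along the lid and 24 mm out. Its z axis is the face's outward normal, -x runs along the face to the free edge. With the lid open this is on its back, away from the robot: push here with the tips; the free edge (about 197 mm above the table) rises 16 mm as the lid comes upright: leave it room.
- lid_press (a point): Point on the lid's outer face, mid-width, 28 mm from its free edge, behind the catch: the place to press down. The push grows to 7 to 14 N until the lip slips past the catch's nose, eases, then 5 to 10 N over about 3 mm against a rubber buffer snaps it. Within 1 mm more comes a hard stop; over 25 N is forcing it.
- catch (a joint): Angle in rad of the orange spring catch, a 28 mm wide tongue on the middle of the case's front: 0 at rest, wedged out to about 0.09 by the lid's lip, back below 0.02 once its nose has snapped over the lip (lid then below 0.07). Catch and buffer sit on a slotted steel plate, screwed on at a height that differs by up to 9 mm and is not given: find the shut height by feel.
- balance: White bench balance, fixed, 200 x 170 mm. Origin: centre of its underside; x from its display (front) to its back. Its round steel pan, 124 mm across, has its centre at x +25 mm and its top at z +60 mm.
- small_a_mid (a point): Half-way up the 200 g knob weight that stands in the middle well: 27 mm body, 53 mm tall. Leave it.
- small_b_mid (a point): Half-way up the 100 g knob weight that stands in the end well: 22 mm body, 40 mm tall. Leave it.
- tumbler: Glass tumbler, 68 mm across, 95 mm tall, loose, standing between case and balance. Origin: centre of its underside. Leave it.
- phone: Phone lying flat, 150 x 72 x 9 mm, loose. Origin: centre of its underside. Leave it.
Mind the look-alikes: they are no part of the job. Leave any purple look-alike of the part that bears weight_mid alone.

How it is judged (in metres and radians):
On the way, in this order (a step that is already met when the one before it is completed fails the run):
1. the 500 g weight stands fully home in its well, let go (horizontal distance between weight_mid and well below 0.004 m and z of weight_mid in the frame of case below 0.0545 m and angle between weight_mid's own z axis and vertical below 0.08 rad and contact force between weight and the fingers below 0.1 N), for 0.2 s.
2. the lid, past upright, swings down by its own weight with nothing of the robot on it (value of joint lid between 0.25 and 1.15 rad and velocity of joint lid below -0.3 rad/s and contact force between lid and the fingers below 0.1 N and contact force between lid and the arm below 0.1 N), for 0.06 s.
At the end, for the whole second after the job is handed in: The 500 g weight stands at rest in its well (within 4 mm of the well's axis, no more than 2.5 mm above fully home, upright within about 4.5 degrees); the lid is down (below 0.07 rad) and the catch is back within 0.02 rad of rest, so snapped over the lid's lip (value of joint lid below 0.07 rad and value of joint catch between -0.02 and 0.02 rad and horizontal distance between weight_mid and well below 0.004 m and z of weight_mid in the frame of case below 0.0545 m and angle between weight_mid's own z axis and vertical below 0.08 rad and linear speed of weight below 0.02 m/s); the robot touches nothing.
It fails at once if the robot forces the lid with more than 25 N (contact force between lid and the fingers above 25 N or contact force between lid and the arm above 25 N).
It fails at once if the 500 g weight is rammed or dropped into the case (over 30 N) (contact force between weight and case above 30 N).
It fails at once if a small weight is lifted or knocked out of its place (10 mm) (distance of any of small_a_mid, small_b_mid from where it was at the start of the episode above 0.01 m).
It fails at once if the glass is moved by 15 mm or tipped (distance of tumbler from where it was at the start of the episode above 0.015 m or angle between tumbler's own z axis and vertical above 0.25 rad).
It fails at once if the phone is moved by 15 mm (distance of phone from where it was at the start of the episode above 0.015 m).
It also fails if it takes over 72 s, if anything falls off the work surface, if the arm or the gripper's body presses on something with over 40 N, if the wrist force passes 120 N, or if a joint passes its speed limit or range.

## Working session

There is one attempt and no reset: what is moved stays moved. The work goes in short steps, Python scripts to look and compute and a tool call to move; the robot and the scene stay as the last step left them, time stands still between calls to the robot, and variables do not carry over. Pictures are saved under pics/ and viewed, at most 10 in all, crops included, and the job is handed in when it is done.

Besides the shell and the picture viewer there is one more tool, called by a JSON object that holds its "method" and its "body", one argument or row to a line. jog_arm: Moves the arm, as the interface text tells. Its arguments: {"type":"object","properties":{"plan":{"type":"array"},"claw":{"type":"number"},"force":{"type":"number"}},"required":["plan"]}

```bash
mkdir -p pics; cat > h.py <<'E'
import numpy as np, cv2
from cell import manip, camera, get_calibration
def cal(n):
    c=get_calibration(n); return c
def R(c):
    a=np.array(c["attitude"],float)
    if a.shape==(3,3): return a
    from scipy.spatial.transform import Rotation as Ro
    return Ro.from_euler('xyz',a).as_matrix() if a.size==3 else Ro.from_quat(a).as_matrix()
def ray(n,u,v):
    c=cal(n); d=R(c)@np.array([(u-c["cx"])/c["fx"],(v-c["cy"])/c["fy"],1.]); return np.array(c["origin"],float),d
def onz(n,u,v,z):
    o,d=ray(n,u,v); return o+d*(z-o[2])/d[2]
def pts(n,dep):
    c=cal(n); v,u=np.mgrid[:384,:512]; P=np.stack([(u-c["cx"])/c["fx"],(v-c["cy"])/c["fy"],np.ones_like(u,float)],-1)*dep[...,None]
    return P@R(c).T+np.array(c["origin"],float)
def proj(n,p):
    c=cal(n); q=R(c).T@(np.array(p,float)-np.array(c["origin"],float)); return c["fx"]*q[0]/q[2]+c["cx"],c["fy"]*q[1]/q[2]+c["cy"]
E
python3 - <<'E'
from h import *
for n in("side","top"):
    im,d=camera(n); np.savez("pics/%s0.npz"%n,im=im,d=d); print(n,cal(n)); cv2.imwrite("pics/%s0.png"%n,cv2.resize(im[...,::-1],(800,600)))
print(manip.read_state())
E
```

```text
side {'fx': 383.2599903813248, 'fy': 383.2599903813248, 'cx': 243.40750124352013, 'cy': 191.58051830529826, 'origin': array([ 450.84457352, -796.6982047 ,  577.1302417 ]), 'attitude': array([-2.1263214 ,  0.00961689, -0.11509498])}
top {'fx': 469.9905920921738, 'fy': 469.9905920921738, 'cx': 263.72549203020753, 'cy': 188.86761453031073, 'origin': array([ 413.37032266,  -27.91301483, 1023.44153489]), 'attitude': array([-3.02802626, -0.00656768, -1.59101648])}
{'clock': 0.1, 'joints': array([-1.32155451e+00,  3.00415302e-01,  1.52148646e+00, -1.21671106e-06,
        1.32073620e+00, -6.65628219e-02]), 'qd': array([-0.00211416, -0.0024562 , -0.00252127,  0.00041547, -0.00036824,
       -0.0005349 ]), 'effort': array([ 9.89371911e-04, -5.32648265e+01, -3.53284764e+01,  7.09819794e-02,
        2.35219690e-02, -7.33900970e-05]), 'eef_pos': array([ 170.77870577, -522.5697953 ,  204.95697492]), 'eef_rot': array([-3.14054958e+00, -6.83512125e-05,  3.15804909e-01]), 'wrist_force': array([ 0.46069752, -0.84023029,  0.0848896 ]), 'moment': array([-0.07811633,  0.00978973,  0.04182861]), 'finger_force': 0.0, 'finger_gap': 94.09810398303395}
```

View pics/side0.png

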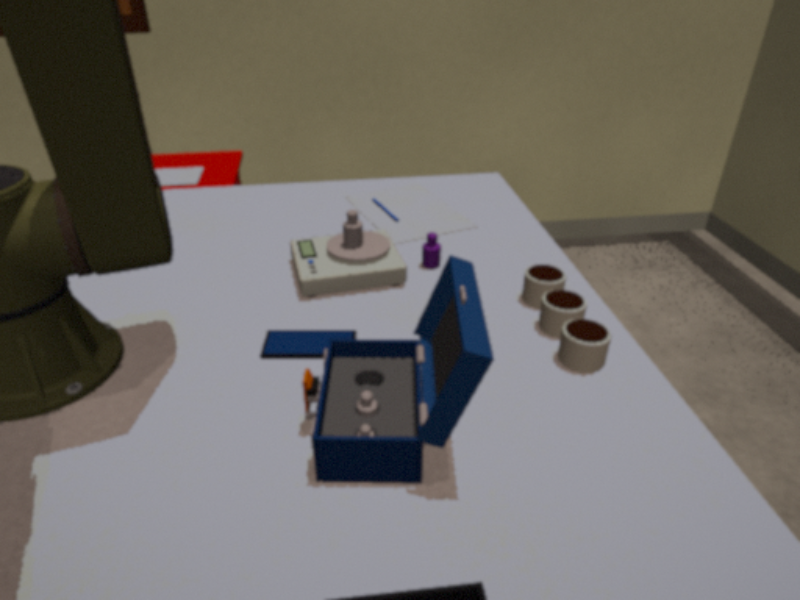

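View pics/top0.png

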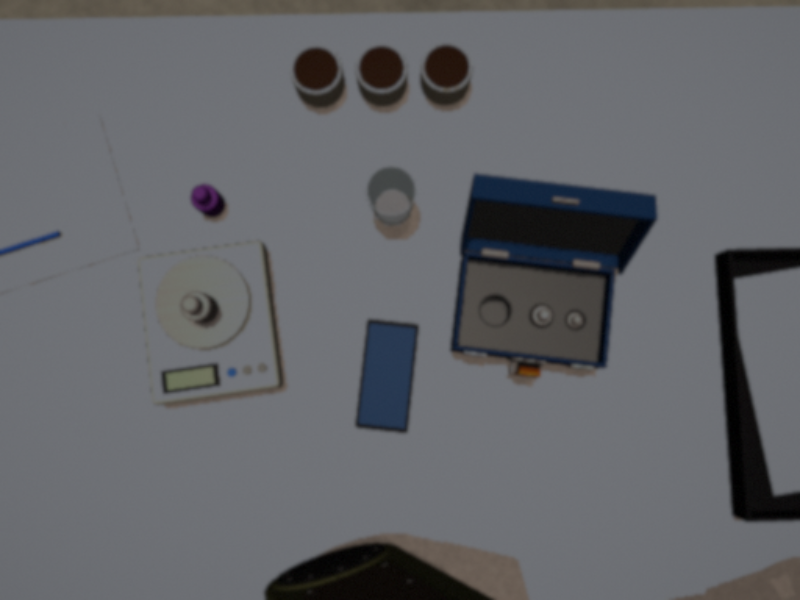

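The side view shows the steel weight on the pan (352,230), the purple look-alike (431,250) and the blue case with its open lid. The orange catch faces the robot.
The top view shows the weight's knob (190,303), purple look-alike (206,198), empty well (495,311), small weights (541,316) and (574,320), glass (392,195) and phone (387,376).
Candidates for the 500 g weight are the steel one on the pan, the purple look-alike and the two small weights. I choose the steel one on the pan.

```bash
python3 - <<'E'
from h import *
Z=np.load("pics/top0.npz"); im=Z["im"]; P=pts("top",Z["d"]); 
def at(n,u,v): return P[int(v),int(u)].round(1)
for nm,(u,v) in dict(knob=(190,301),pan=(225,285),tbl=(320,480),deck=(545,285),well=(495,311),a=(541,316),b=(574,320),glass=(392,175),lid=(560,190),phone=(387,376)).items(): print(nm,at(0,u*.64,v*.64))
# pan circle: z 55..66 in region
z=P[...,2]
reg=np.zeros(z.shape,bool); reg[150:235,90:175]=1
m=reg&(z>110)&(z<145); print("knob pts",m.sum(),P[m].mean(0), P[m].min(0),P[m].max(0))
g=cv2.cvtColor(im,cv2.COLOR_RGB2GRAY)
# deck
hsv=cv2.cvtColor(im,cv2.COLOR_RGB2HSV)
r2=np.zeros(z.shape,bool); r2[155:240,280:400]=1
m=r2&(np.abs(z-45)<6)&(hsv[...,1]<90)
c=P[m][:,:2].astype(np.float32); print("deck",m.sum(),cv2.minAreaRect(c),np.median(z[m]))
m=r2&(np.abs(z-75)<7); print("rim",m.sum(),cv2.minAreaRect(P[m][:,:2].astype(np.float32)))
# well: dark disk / low depth
m=(r2&(z<36)&(z>8)); n,l,s,ce=cv2.connectedComponentsWithStats(m.astype(np.uint8)); print(s,ce)
for nm,(u,v) in dict(well=(495,311)).items(): print(onz("top",u*.64,v*.64,45))
print(onz("top",190*.64,301*.64,130), onz("side",352*.64,212*.64,130))
a=np.vstack([im[140:250,80:200],]);b=im[90:200,170:290]
cv2.imwrite("pics/c.png",cv2.resize(np.hstack([a,b,im[160:270,280:400]])[...,::-1],None,fx=2.2,fy=2.2,interpolation=2))
# weight body & pan by edges
c=cv2.HoughCircles(cv2.medianBlur(g,3)[150:240,85:185],cv2.HOUGH_GRADIENT,1,20,param1=60,param2=15,minRadius=22,maxRadius=36);print(c)
E
```

```text
knob [514.4 236.5 130.2]
pan [541.8 209.5  62.8]
tbl [279.1  95.4  -1.6]
deck [ 536.1 -214.3   43.3]
well [ 503.9 -148.9   17. ]
a [ 491.9 -203.7   68.8]
b [ 487.7 -248.6   59.1]
glass [686.2 -10.9  60.3]
lid [ 626.3 -206.8  200.8]
phone [419.2   1.2  10.4]
knob pts 124 [510.80021921 235.62583473 126.35859367] [500.63104944 226.44762974 110.23418448] [520.88144894 247.46845745 133.32271156]
deck 4575 ((488.8544921875, -190.5115966796875), (196.04684448242188, 146.70916748046875), 81.8880844116211) 44.56466620919616
rim 2045 ((501.6509704589844, -196.05105590820312), (207.82469177246094, 172.25637817382812), 84.68563079833984)
[[     0      0    512    384 196251]
 [   295    164      1      2      2]
 [   294    169      1      5      5]
 [   293    175      1      6      6]
 [   292    185      1      6      6]
 [   307    189     19     19    268]
 [   291    193      1      6      6]
 [   344    195      1      1      1]
 [   342    196      1      1      1]
 [   340    198      1      1      1]
 [   365    199      2      1      2]
 [   368    199      1      1      1]
 [   339  
[... 925 characters left out ...]
]
 [365.5        199.        ]
 [368.         199.        ]
 [339.         200.        ]
 [363.         201.        ]
 [290.         205.        ]
 [339.         202.        ]
 [344.         208.        ]
 [346.5        208.        ]
 [370.5        208.5       ]
 [289.         211.5       ]
 [289.         215.        ]
 [288.         219.5       ]
 [289.42857143 223.57142857]
 [313.5        227.        ]
 [317.         227.        ]
 [323.16666667 228.16666667]
 [349.5        231.        ]
 [326.58333333 236.66666667]
 [355.5        232.        ]]
[ 501.24476804 -147.16248329   45.        ]
[513.1736335  235.40551909 130.        ] [512.49853889 231.04384543 130.        ]
[[[44.5 43.5 30.7]]]
```

View pics/c.png

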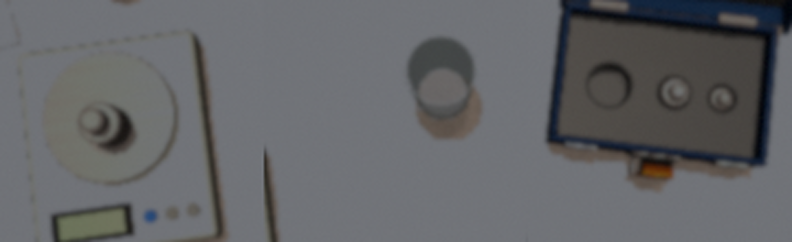

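The crop confirms the steel weight on the pan, the empty well and the two small weights. The weight's axis is at about (513,234) with the knob top at z 130, as expected. The case yaw is about -5.3° and the well is at about (501,-147). I'll move above the weight.

{"method": "jog_arm", "body": {
  "plan": [0,0,0.1,0,0,0,0,0,0.1,0,0,0,0.342,0.757,0.1,0,0,-23.4,0.342,0.757,0.1,0,0,-23.4,0.342,0.757,0.1,0,0,-23.4,0.342,0.757,0.1,0,0,-23.4,0.342,0.757,0.1,0,0,-23.4,0.342,0.757,0.1,0,0,-23.4,0.342,0.757,0.1,0,0,-23.4,0.342,0.757,0.1,0,0,-23.4,0.342,0.757,0.1,0,0,-23.4,0.342,0.757,0.1,0,0,-23.4,0.342,0.757,0.1,0,0,-23.4,0.342,0.757,0.1,0,0,-23.4,0.342,0.757,0.1,0,0,-23.4,0.342,0.757,0.1,0,0,-23.4,0.342,0.757,0.1,0,0,-23.4,0.342,0.757,0.1,0,0,-23.4,0.342,0.757,0.1,0,0,-23.4,0.342,0.757,0.1,0,0,-23.4],
  "claw": 0.06
}}

```text
clock: 2.1
eef_pos: [513.1, 237.1, 303.8]
eef_rot: [3.141, 0.002, -0.09]
wrist_force: [-0.4, -0.4, -1.0]
finger_gap: 60.0
finger_force: 0.0
```

{"method": "jog_arm", "body": {
  "plan": [0,-0.002,-0.05,0,0,0,0,-0.002,-0.1,0,0,0,0,-0.002,-0.14,0,0,0,0,-0.002,-0.165,0,0,0,0,-0.002,-0.175,0,0,0,0,-0.002,-0.18,0,0,0,0,-0.002,-0.18,0,0,0]
}}

```text
clock: 2.8
eef_pos: [513.1, 232.1, 126.2]
eef_rot: [-3.141, -0.001, -0.093]
wrist_force: [-0.6, -0.3, 0.4]
finger_gap: 59.8
finger_force: 0.0
```

```bash
python3 - <<'E'
from h import *
im,d=camera("side"); u,v=map(int,proj("side",[513,234,120])); print(u,v)
im2,d=camera("top"); u2,v2=map(int,proj("top",[513,234,120]));print(u2,v2)
cv2.imwrite("pics/s1.png",np.hstack([cv2.resize(i[max(b-45,0):max(b-45,0)+90,max(a-45,0):max(a-45,0)+90],(400,400),interpolation=2) for i,a,b in((im,u,v),(im2,u2,v2))])[...,::-1]); print(manip.read_state()["eef_pos"])
E
```

```text
225 138
123 193
[513.37472125 232.31747565 126.85479528]
```

View pics/s1.png

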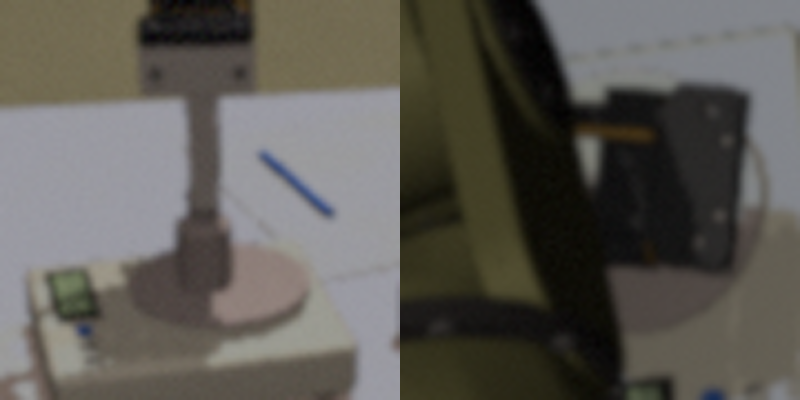

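The side crop shows the near finger (203) in line with the weight's axis (204) in x. The arm hides the weight in the top view. I'll lower and grip the knob.

{"method": "jog_arm", "body": {
  "plan": [0,0,-0.008,0,0,0,0,0,-0.013,0,0,0,0,0,-0.016,0,0,0,0,0,-0.016,0,0,0,0,0,-0.016,0,0,0]
}}

```text
clock: 3.4
eef_pos: [512.9, 232.2, 109.5]
eef_rot: [-3.142, 0.0, -0.093]
wrist_force: [0.4, -0.3, 1.4]
finger_gap: 59.7
finger_force: 0.0
```

{"method": "jog_arm", "body": {
  "plan": [0,0,0,0,0,0,0,0,0,0,0,0,0,0,0,0,0,0,0,0,0,0,0,0,0,0,0,0,0,0,0,0,0,0,0,0,0,0,0,0,0,0,0,0,0,0,0,0],
  "claw": 0.01,
  "force": 25
}}

```text
clock: 4.2
eef_pos: [512.8, 232.3, 109.5]
eef_rot: [-3.141, -0.0, -0.093]
wrist_force: [-0.5, 2.3, 0.8]
finger_gap: 21.3
finger_force: 25.0
```

{"method": "jog_arm", "body": {
  "plan": [0,0,0.02,0,0,0,0,0,0.06,0,0,0,0,0,0.1,0,0,0,-0.012,-0.03,0.1,0,0,0,-0.012,-0.07,0.1,0,0,0,-0.012,-0.12,0.1,0,0,0,-0.012,-0.17,0.1,0,0,0,-0.012,-0.22,0.1,0,0,0,-0.012,-0.27,0.1,0,0,0,-0.012,-0.31,0.1,0,0,0,-0.012,-0.345,0.1,0,0,0,-0.012,-0.37,0.1,0,0,0,-0.012,-0.379,0.09,0,0,0,-0.012,-0.379,0.06,0,0,0,-0.012,-0.379,0.035,0,0,0,-0.012,-0.379,0.03,0,0,0,-0.012,-0.379,0.03,0,0,0,-0.012,-0.379,0.03,0,0,0]
}}

```text
clock: 6.0
eef_pos: [501.3, -146.6, 140.5]
eef_rot: [3.141, -0.001, -0.092]
wrist_force: [1.0, -0.7, -5.5]
finger_gap: 21.3
finger_force: 25.0
```

```bash
python3 - <<'E'
from h import *
s=manip.read_state(); e=s["eef_pos"];print(e,s["wrist_force"],s["finger_gap"])
o=[]
for n in("side","top"):
    im,d=camera(n); np.savez("pics/%s2.npz"%n,im=im,d=d)
    a,b=map(int,proj(n,[e[0],e[1],80])); print(n,a,b); im=im[b-45:b+45,a-45:a+45]; o.append(cv2.resize(im,(400,400),interpolation=2))
cv2.imwrite("pics/s2.png",cv2.convertScaleAbs(np.hstack(o)[...,::-1],alpha=1.6))
E
```

```text
[ 501.32255053 -146.61850259  140.46300842] [ 0.97105161 -0.68258211 -5.54749937] 21.325810285072823
side 234 228
top 318 197
```

View pics/s2.png

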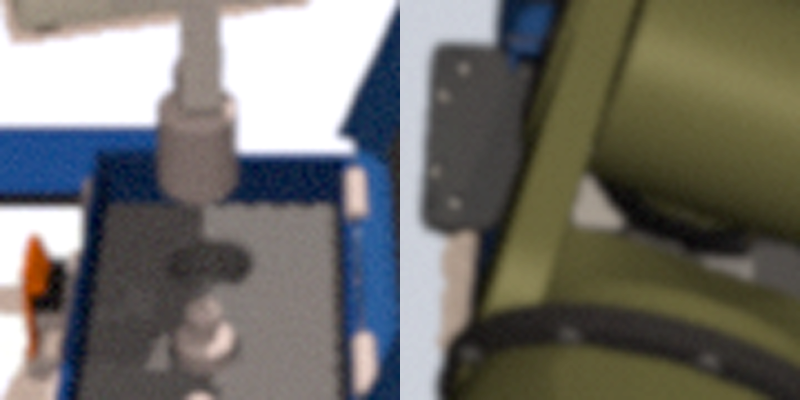

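The side view shows the weight hanging just above and behind the well mouth (crop 210,262). The arm blocks the top view. Next I'll compare weight and well in the side view, where calibration bias cancels.

```bash
python3 - <<'E'
from h import *
g0=cv2.cvtColor(np.load("pics/side0.npz")["im"],cv2.COLOR_RGB2GRAY).astype(int)
g2=cv2.cvtColor(np.load("pics/side2.npz")["im"],cv2.COLOR_RGB2GRAY).astype(int)
t=np.linspace(0,2*np.pi,73)
def ell(n,c,r): return np.array([proj(n,[c[0]+r*np.cos(a),c[1]+r*np.sin(a),c[2]]) for a in t])
e=[501.3,-146.6]
for nm,c,r in(("foot",[*e,91],17.5),("body",[*e,100],19),("shoulder",[*e,137],19),("well",[501.2,-147.2,45],20),("wellchamf",[501.2,-147.2,45],22)):
    E=ell("side",c,r); print(nm,"u",E[:,0].min().round(1),E[:,0].max().round(1),"v",E[:,1].min().round(1),E[:,1].max().round(1))
print("side0 well"); 
for v in range(234,251): print(v,g0[v,222:252])
print("side2 body row 218,222 cols 215..252")
for v in (212,216,220,222): print(v,g2[v,218:248])
print("col 233 rows 214..240",g2[214:240,231],g2[214:240,234])
Z=np.load("pics/top0.npz"); gt=cv2.cvtColor(Z["im"],cv2.COLOR_RGB2GRAY)
m=np.zeros_like(gt); m[185:213,303:331]=255
zz=pts("top",Z["d"])[...,2]
for thr in (30,36,40):
    k=((zz<thr)&(zz>8)&(m>0)); v,u=np.nonzero(k); print(thr,k.sum(),u.min(),u.max(),v.min(),v.max(),onz("top",(u.min()+u.max())/2,(v.min()+v.max())/2,45))
E=ell("top",[501.2,-147.2,45],20); print("top pred",E.min(0),E.max(0))
E
python3 - <<'E'
import sys; sys.path.insert(0,'.')
import os; os.chdir('.')
from h import *
gt=cv2.cvtColor(np.load("pics/top0.npz")["im"],cv2.COLOR_RGB2GRAY).astype(int)
print("top rows"); 
for v in range(186,213,2): print(v,gt[v,303:331])
E
```

```text
foot u 225.7 242.3 v 219.6 229.6
body u 224.9 243.0 v 215.8 226.5
shoulder u 224.2 242.8 v 201.4 211.7
well u 225.3 243.7 v 235.9 247.7
wellchamf u 224.4 244.6 v 235.4 248.3
side0 well
234 [74 72 76 73 74 75 73 77 73 72 73 73 72 74 74 73 74 73 74 73 75 72 74 74
 73 74 74 74 74 74]
235 [75 74 71 72 73 72 73 74 74 69 72 72 71 72 73 71 72 70 71 72 73 73 75 75
 75 71 74 74 75 75]
236 [74 73 74 76 76 72 72 72 71 70 67 65 66 66 67 63 64 64 65 67 69 71 73 72
 75 76 74 73 75 74]
237 [72 73 74 74 71 69 70 68 61 59 55 50 47 50 51 49 48 49 50 55 62 65 70 72
 74 73 73 73 74 75]
238 [73 74 73 74 75 71 61 63 54 46 40 38 38 41 37 37 35 39 35 44 50 56 61 69
 73 73 74 74 75 76]
239 [74 75 73 72 67 61 54 46 36 36 38 33 33 36 33 34 32 29 31 33 38 42 52 61
 70 73 74 72 74 73]
240 [75 73 72 72 66 56 44 33 34 32 32 34 33 33 38 35 31 31 31 33 32 30 43 56
 66 72 75 73 72 73]
241 [73 73 74 70 64 52 35 34 29 33 33 37 33 33 35 36 35 39 35 33 27 30 36 48
 64 72 75 71 73 72]
242 [74 71 75 71 63 48 31 34 30 32 35 33 37 34 34 34 35 34 34 33 34 29 36 47
 63 72 73 73 74 75]
243 [74 73 72 72 63 46 33 31 31 31 32 34 3
[... 2281 characters left out ...]
7 77 77 77 77 79 76 77 77 77 77 75 72 63 48 36 38
 56 68 73 75]
200 [79 77 74 67 65 71 76 77 77 78 78 77 78 77 77 77 77 77 76 75 65 50 36 41
 59 71 74 75]
202 [79 77 76 71 65 68 73 77 77 77 78 78 78 77 78 77 76 77 76 74 66 50 40 52
 67 73 75 75]
204 [78 79 78 76 71 67 68 71 75 78 77 77 79 77 77 77 77 77 75 70 57 48 54 64
 72 74 75 75]
206 [79 79 78 78 78 75 70 67 66 69 71 74 75 75 75 74 74 72 65 59 57 63 70 74
 76 77 76 77]
208 [79 78 78 78 77 78 78 76 71 68 67 66 64 65 64 64 64 64 65 68 73 75 76 76
 75 76 76 76]
210 [78 79 78 77 78 78 77 78 77 77 76 76 74 73 72 73 74 75 76 76 77 76 75 76
 76 77 77 76]
212 [79 79 79 79 79 77 78 78 77 78 78 78 78 77 76 77 76 77 77 76 77 76 76 76
 76 76 76 75]
```

```bash
python3 - <<'E'
from h import *
g0=cv2.cvtColor(np.load("pics/side0.npz")["im"],cv2.COLOR_RGB2GRAY).astype(int)
gt=cv2.cvtColor(np.load("pics/top0.npz")["im"],cv2.COLOR_RGB2GRAY).astype(int)
t=np.linspace(0,2*np.pi,73)
def ell(n,c,r): return np.array([proj(n,[c[0]+r*np.cos(a),c[1]+r*np.sin(a),c[2]]) for a in t])
for n,z,r in(("side",130,11),("side",75,19),("side",95,19),("side",60,17.5),("top",130,11),("top",106,19)):
    E=ell(n,[512.8,232.3,z],r); print(n,z,E.min(0).round(1),E.max(0).round(1))
print("side cols 214..238")
for v in range(134,164,2): print(v,g0[v,214:238])
print("top cols 112..142")
for v in range(184,206): print(v,gt[v,112:142])
E
```

```text
side 130 [221.6 134. ] [229.1 137. ]
side 75 [219.6 149.9] [232.4 155.5]
side 95 [219.3 143.8] [232.2 149.3]
side 60 [220.3 154.6] [232.  159.8]
top 130 [117.4 187.1] [129.  198.5]
top 106 [117.1 184.5] [136.5 203.8]
side cols 214..238
134 [155 155 156 155 156 155 157 153 147 145 141 139 140 141 142 145 151 153
 155 155 155 155 156 156]
136 [155 156 156 155 156 154 151 136 116 114 118 120 118 113 119 134 142 146
 152 154 155 155 155 155]
138 [155 155 156 155 155 155 152 137  99  74  73  77  77  75  92 128 148 154
 149 145 151 153 155 155]
140 [155 156 155 156 155 155 153 138 100  67  60  63  64  68  89 123 144 152
 154 153 149 148 150 154]
142 [155 156 157 154 152 144 128 107  85  70  67  65  67  75  98 123 131 137
 148 154 156 153 153 151]
144 [155 156 155 154 144 122 100  98 105 107 105 105 110 114 115 116 111 115
 138 152 157 155 155 152]
146 [154 155 156 155 145 114  75  69  78  78  81  87  89  86  79  71  70  94
 130 148 153 152 152 151]
148 [155 154 151 150 140 110  75  57  62  63  65  64  67  66  65  62  63  81
 113 131 136 136 134 134]
150 [145 140 134 132 127 105  76  59  63
[... 2792 characters left out ...]
 55  64  77  92
  99  94  76  53  34  25  24  26  35  52  69  86]
201 [112 111 111 110 105 101 102 102 101  92  81  72  69  70  74  80  88  97
  95  81  62  41  28  25  24  28  43  58  70  84]
202 [112 112 111 110 108 105 102 103 103 100  95  94  92  91  92  91  92  89
  80  65  47  32  25  24  27  34  50  64  74  87]
203 [111 111 111 113 110 109 106 102 100  99  99  99 100  98  96  90  85  73
  59  45  33  27  24  28  31  44  58  69  79  94]
204 [111 112 111 112 112 112 109 106 101  96  97  95  93  87  81  75  65  53
  39  31  28  27  30  34  45  56  66  75  86 100]
205 [111 113 112 113 113 112 113 110 107 102  99  94  84  71  64  56  48  40
  33  30  30  35  41  47  55  65  73  84  96 106]
```

{"method": "jog_arm", "body": {
  "plan": [0.004,-0.0015,-0.01,0,0,0,0.004,-0.0015,-0.025,0,0,0,0.004,-0.0015,-0.035,0,0,0,0.004,-0.0015,-0.04,0,0,0,0.004,-0.0015,-0.04,0,0,0,0.004,-0.0015,-0.04,0,0,0,0.004,-0.0015,-0.04,0,0,0]
}}

```text
clock: 6.8
eef_pos: [505.1, -148.4, 100.0]
eef_rot: [3.141, -0.001, -0.093]
wrist_force: [-0.9, 0.1, -4.6]
finger_gap: 21.2
finger_force: 25.0
```

```bash
python3 - <<'E'
from h import *
s=manip.read_state(); e=s["eef_pos"];print(e,s["wrist_force"],s["finger_gap"])
im,d=camera("side"); np.savez("pics/side3.npz",im=im,d=d); g=cv2.cvtColor(im,cv2.COLOR_RGB2GRAY).astype(int)
print("cols 220..250")
for v in range(226,250): print(v,g[v,220:250])
t=np.linspace(0,2*np.pi,73)
for z,r in((e[2]-49.5,17.5),(e[2]-48,19),(e[2]-30,19)):
    E=np.array([proj("side",[e[0]+r*np.cos(a),e[1]+r*np.sin(a),z]) for a in t]);print(z,E.min(0),E.max(0))
cv2.imwrite("pics/s3.png",cv2.convertScaleAbs(cv2.resize(im[185:265,190:290],(800,640),interpolation=2)[:600,:,::-1],alpha=1.8))
E
```

```text
[ 505.12145712 -148.40757226  100.02810125] [-0.87184785  0.07486929 -4.60979066] 21.18469275176025
cols 220..250
226 [16 18 23 20 16 27 37 59 74 80 82 81 81 80 77 80 78 80 78 81 80 79 79 74
 54 31 22 19 14 17]
227 [20 18 22 23 26 23 40 55 68 74 79 83 82 83 84 83 82 86 83 83 80 75 68 63
 48 30 23 27 25 21]
228 [31 31 31 29 28 34 38 54 62 68 71 77 81 84 86 85 85 88 81 78 73 67 63 57
 46 38 33 44 45 44]
229 [36 38 40 38 38 40 44 53 59 63 67 70 75 77 75 76 77 77 73 71 66 64 59 57
 56 51 59 67 70 66]
230 [44 41 43 41 43 44 45 52 58 65 66 67 71 70 71 69 73 71 70 69 70 66 62 58
 65 72 75 78 81 79]
231 [44 40 42 43 42 44 49 53 60 65 66 66 68 68 70 71 71 68 71 70 66 63 61 59
 69 77 82 82 80 81]
232 [39 41 44 40 39 44 46 55 58 62 65 69 69 70 72 72 71 69 68 68 64 62 64 61
 69 76 80 80 81 81]
233 [46 44 42 42 45 44 45 54 58 65 65 68 69 67 71 71 69 68 70 69 67 63 62 64
 68 79 80 81 80 83]
234 [42 43 42 39 41 43 44 53 57 64 66 68 70 72 69 71 70 68 74 68 69 62 57 58
 68 78 81 81 82 81]
235 [44 42 41 42 41 42 45 54 56 63 67 69 68 70 67 69 72 71 69 70 66 65 62 61
 68 75 80 81 81 81]
236 [41 43 44 44
[... 863 characters left out ...]
2 43 43 43 45 43 45 37 35 31 34 34 39 40 41 42 45 43 42 42 41 41 39 48
 63 74 81 82 82 81]
246 [42 45 45 42 43 46 39 38 39 34 34 34 38 35 39 41 46 42 43 47 48 46 53 64
 75 78 81 81 81 81]
247 [42 44 42 46 44 44 46 42 41 40 38 40 43 42 43 42 44 46 43 49 56 65 70 75
 80 81 84 81 81 82]
248 [42 43 39 41 45 45 45 44 43 39 42 40 40 43 44 43 42 43 45 54 61 69 76 79
 83 82 81 79 83 79]
249 [40 43 43 46 46 46 48 48 47 42 44 48 48 53 56 47 51 48 50 51 59 62 67 77
 81 82 83 82 82 82]
50.52810124571555 [228.18699184 234.84884699] [244.34188233 245.09533925]
52.02810124571555 [227.47222338 233.88829165] [245.02855767 245.00318124]
70.02810124571555 [227.2067273  227.35889303] [244.96644333 238.34284897]
```

View pics/s3.png

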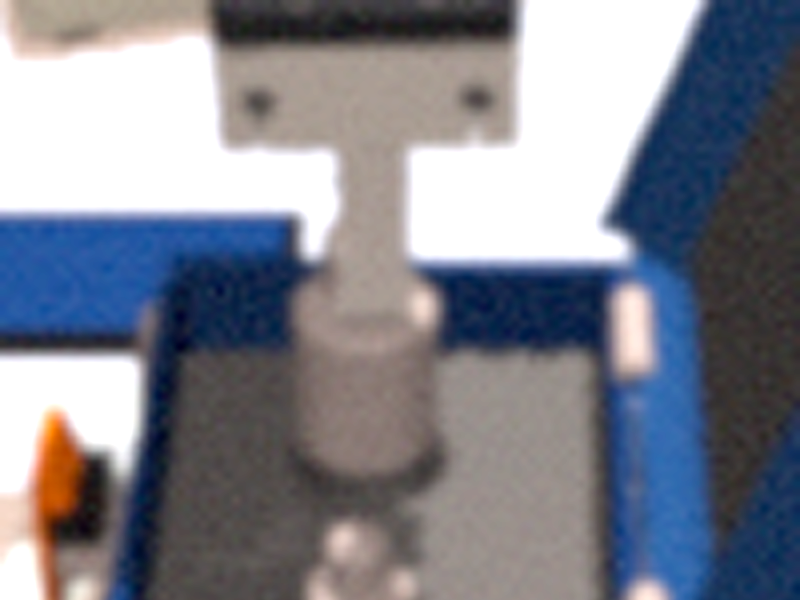

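The side crop shows the weight 5 mm over the deck, within about 1.5 mm of the well: its foot centre is at column 235.5 and the well at 236. I'll trim the position and go down by feel.

{"method": "jog_arm", "body": {
  "plan": [0.0008,0.0012,0,0,0,0,0.0008,0.0012,-0.002,0,0,0,0.0008,0.0012,-0.004,0,0,0,0.0008,0.0012,-0.005,0,0,0,0.0008,0.0012,-0.006,0,0,0,0.0008,0.0012,-0.007,0,0,0,0.0008,0.0012,-0.007,0,0,0]
}}

```text
clock: 7.55
eef_pos: [505.8, -147.2, 92.7]
eef_rot: [3.141, -0.001, -0.093]
wrist_force: [0.2, -0.2, -2.8]
finger_gap: 21.3
finger_force: 25.0
```

{"method": "jog_arm", "body": {
  "plan": [0,0,-0.001,0,0,0,0,0,-0.002,0,0,0,0,0,-0.002,0,0,0]
}}

```text
clock: 7.85
eef_pos: [505.9, -147.7, 90.9]
eef_rot: [3.14, -0.001, -0.092]
wrist_force: [0.0, -6.3, -0.0]
finger_gap: 21.4
finger_force: 25.0
```

The chamfer pushes the weight towards -y, so I'll follow it.

{"method": "jog_arm", "body": {
  "plan": [0,-0.001,0,0,0,0,0,-0.002,0,0,0,0,0,-0.002,-0.001,0,0,0,0,-0.002,-0.001,0,0,0]
}}

```text
clock: 8.25
eef_pos: [505.4, -148.9, 89.0]
eef_rot: [-3.141, 0.001, -0.093]
wrist_force: [-0.3, -0.2, -5.0]
finger_gap: 21.0
finger_force: 25.0
```

{"method": "jog_arm", "body": {
  "plan": [0,0,-0.002,0,0,0,0,0,-0.004,0,0,0,0,0,-0.006,0,0,0,0,0,-0.008,0,0,0,0,0,-0.008,0,0,0]
}}

```text
clock: 8.75
eef_pos: [505.5, -149.0, 81.1]
eef_rot: [-3.141, 0.001, -0.093]
wrist_force: [0.0, -0.0, -4.8]
finger_gap: 21.3
finger_force: 25.0
```

{"method": "jog_arm", "body": {
  "plan": [0,0,-0.002,0,0,0,0,0,-0.004,0,0,0,0,0,-0.006,0,0,0,0,0,-0.008,0,0,0,0,0,-0.01,0,0,0,0,0,-0.011,0,0,0,0,0,-0.012,0,0,0,0,0,-0.012,0,0,0]
}}

```text
clock: 9.55
eef_pos: [505.6, -149.1, 69.3]
eef_rot: [-3.142, 0.0, -0.093]
wrist_force: [0.0, -1.1, -4.0]
finger_gap: 21.6
finger_force: 25.0
```

{"method": "jog_arm", "body": {
  "plan": [0,0,-0.0005,0,0,0,0,0,-0.001,0,0,0,0,0,-0.0015,0,0,0,0,0,-0.002,0,0,0,0,0,-0.0023,0,0,0,0,0,-0.0023,0,0,0]
}}

```text
clock: 10.15
eef_pos: [505.6, -149.1, 67.1]
eef_rot: [-3.142, 0.0, -0.093]
wrist_force: [0.0, -0.1, -5.5]
finger_gap: 20.8
finger_force: 25.0
```

{"method": "jog_arm", "body": {
  "plan": [0,0,-0.0004,0,0,0,0,0,-0.0008,0,0,0,0,0,-0.0008,0,0,0]
}}

```text
clock: 10.45
eef_pos: [505.8, -149.1, 66.6]
eef_rot: [3.142, -0.001, -0.093]
wrist_force: [-0.7, 0.6, -2.5]
finger_gap: 21.2
finger_force: 25.0
```

{"method": "jog_arm", "body": {
  "plan": [0,0,-0.0003,0,0,0,0,0,-0.0006,0,0,0,0,0,-0.0006,0,0,0]
}}

```text
clock: 10.75
eef_pos: [506.1, -149.1, 66.4]
eef_rot: [3.141, -0.001, -0.093]
wrist_force: [-1.0, 2.2, 5.4]
finger_gap: 20.9
finger_force: 25.0
```

It is on the floor with about 10 N of contact, at the expected height. Releasing.

{"method": "jog_arm", "body": {
  "plan": [0,0,0.0005,0,0,0,0,0,0.0005,0,0,0,0,0,0.0005,0,0,0,0,0,0.0005,0,0,0,0,0,0.0005,0,0,0],
  "claw": 0.04
}}

```text
clock: 11.25
eef_pos: [505.6, -149.2, 66.2]
eef_rot: [3.142, 0.0, -0.093]
wrist_force: [-0.2, -0.5, 0.1]
finger_gap: 40.0
finger_force: 0.0
```

{"method": "jog_arm", "body": {
  "plan": [0,0,0.01,0,0,0,0,0,0.04,0,0,0,0,0,0.09,0,0,0,0,0,0.14,0,0,0,0,0,0.19,0,0,0,0,0,0.19,0,0,0,0,0,0.19,0,0,0]
}}

```text
clock: 11.95
eef_pos: [505.7, -149.2, 257.5]
eef_rot: [3.141, -0.002, -0.093]
wrist_force: [-0.1, -0.2, -1.0]
finger_gap: 39.8
finger_force: 0.0
```

```bash
python3 - <<'E'
from h import *
s=manip.read_state(); print(s["eef_pos"],s["wrist_force"],s["finger_gap"])
im,d=camera("side"); np.savez("pics/side4.npz",im=im,d=d); P=pts("side",d)
cv2.imwrite("pics/s4.png",cv2.convertScaleAbs(cv2.resize(im[140:290,190:340],(600,600),interpolation=2)[...,::-1],alpha=1.6))
# lid points: blue, z>90
hsv=cv2.cvtColor(im,cv2.COLOR_RGB2HSV); m=(hsv[...,0]>100)&(hsv[...,0]<125)&(hsv[...,1]>120)&(P[...,2]>95)&(P[...,2]<230)&(P[...,1]<-50)
print(m.sum(),P[m].min(0),P[m].max(0)); q=P[m]; print(q[np.argsort(q[:,2])[-8:]])
print("knob",P[int(proj("side",[505,-149,87])[1]),int(proj("side",[505,-149,87])[0])])
E
```

```text
[ 505.7251007  -149.16283491  257.47631091] [-0.08407573 -0.21751889 -0.9835673 ] 39.78210415504818
2248 [  38.37522759 -319.35520193   95.00668628] [644.44825976 -66.39976246 210.08161024]
[[ 605.372871   -199.67323949  209.34999167]
 [ 606.93552511 -192.66999637  209.42923818]
 [ 591.42639716 -306.18310058  209.61849548]
 [ 602.68681533 -227.94670048  209.64600856]
 [ 594.01580194 -280.86334643  209.70406321]
 [ 613.91304357 -143.32052471  209.83611091]
 [ 609.7655128  -171.14340898  209.94744087]
 [ 605.85859474 -197.31662672  210.08161024]]
knob [ 503.33469352 -146.29765216   86.60743862]
```

View pics/s4.png

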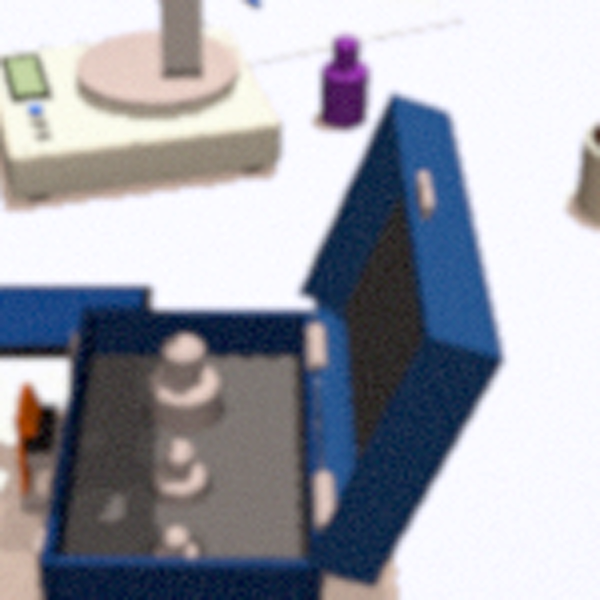

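The weight is home: knob top at z 86.6 against the expected 87, and the small weights, catch and open lid look undisturbed. I'll go over and behind the lid with closed fingers.

{"method": "jog_arm", "body": {
  "plan": [0.045,-0.018,0,0,0,0,0.09,-0.036,0,0,0,0,0.13,-0.052,0,0,0,0,0.16,-0.063,0,0,0,0,0.16,-0.063,0,0,0,0,0.16,-0.063,-0.03,0,0,0,0.16,-0.063,-0.06,0,0,0,0.16,-0.063,-0.079,0,0,0,0.16,-0.063,-0.079,0,0,0,0.16,-0.063,-0.079,0,0,0],
  "claw": 0
}}

```text
clock: 13.0
eef_pos: [665.3, -211.9, 177.6]
eef_rot: [-3.141, 0.001, -0.093]
wrist_force: [0.1, -0.6, 0.5]
finger_gap: 0.3
finger_force: 0.0
```

{"method": "jog_arm", "body": {
  "plan": [-0.01,0.001,0,0,0,0,-0.015,0.0014,0,0,0,0,-0.02,0.002,0,0,0,0,-0.025,0.0023,0,0,0,0,-0.03,0.0028,0,0,0,0,-0.035,0.0032,0,0,0,0]
}}

```text
clock: 13.6
eef_pos: [630.4, -208.9, 177.5]
eef_rot: [3.141, -0.001, -0.093]
wrist_force: [1.5, -1.2, 0.3]
finger_gap: 0.6
finger_force: 0.8
```

{"method": "jog_arm", "body": {
  "plan": [-0.006,0.0006,0,0,0,0,-0.012,0.0011,0,0,0,0,-0.018,0.0017,0,0,0,0,-0.024,0.0022,0,0,0,0,-0.03,0.0028,0,0,0,0,-0.036,0.0033,0,0,0,0]
}}

```text
clock: 14.2
eef_pos: [594.1, -205.6, 177.3]
eef_rot: [-3.142, -0.0, -0.093]
wrist_force: [1.2, -0.0, 0.5]
finger_gap: 0.3
finger_force: 0.6
```

{"method": "jog_arm", "body": {
  "plan": [-0.006,0.0006,0,0,0,0,-0.012,0.0011,0,0,0,0,-0.018,0.0017,0,0,0,0,-0.024,0.0022,0,0,0,0]
}}

```text
clock: 14.6
eef_pos: [570.1, -203.3, 177.2]
eef_rot: [-3.141, 0.0, -0.093]
wrist_force: [1.3, -0.3, 0.3]
finger_gap: 0.5
finger_force: 0.3
```

{"method": "jog_arm", "body": {
  "plan": [-0.007,0.0006,0,0,0,0,-0.014,0.0013,0,0,0,0,-0.021,0.002,0,0,0,0,-0.027,0.0025,0,0,0,0,0.015,-0.001,0,0,0,0,0.05,-0.004,0,0,0,0,0.06,-0.005,0,0,0,0]
}}

```text
clock: 15.3
eef_pos: [632.3, -208.3, 176.6]
eef_rot: [-3.141, 0.0, -0.092]
wrist_force: [-0.5, 0.8, -0.6]
finger_gap: 1.0
finger_force: 0.0
```

```bash
python3 - <<'E'
from h import *
s=manip.read_state(); print(s["clock"],s["eef_pos"],s["wrist_force"])
im,d=camera("side"); cv2.imwrite("pics/s5.png",cv2.convertScaleAbs(cv2.resize(im[130:290,170:330],(600,600),interpolation=2)[...,::-1],alpha=1.6))
E
```

```text
15.3 [ 632.27583193 -208.28094843  176.57717193] [-0.46496621  0.76506167 -0.61848496]
```

View pics/s5.png

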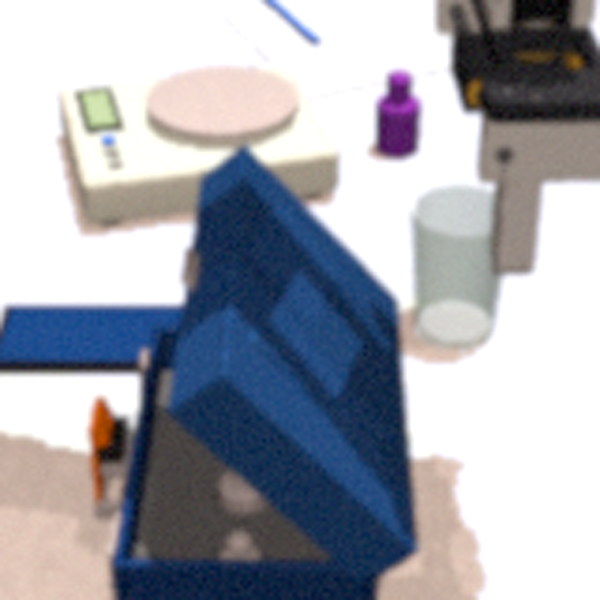

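The lid is swinging down by itself with the fingers clear behind it. I'll rise and move above the press point.

{"method": "jog_arm", "body": {
  "plan": [0,0,0.04,0,0,0,0,0,0.075,0,0,0,-0.03,0.003,0.075,0,0,0,-0.07,0.006,0.075,0,0,0,-0.11,0.01,0.075,0,0,0,-0.15,0.014,0.075,0,0,0,-0.172,0.0155,0.07,0,0,0,-0.172,0.0155,0.04,0,0,0,-0.172,0.0155,0.04,0,0,0,-0.172,0.0155,0.04,0,0,0,-0.172,0.0155,0.04,0,0,0,-0.172,0.0155,0,0,0,0,-0.172,0.0155,-0.025,0,0,0,-0.172,0.0155,-0.04,0,0,0,-0.172,0.0155,-0.045,0,0,0,-0.172,0.0155,-0.045,0,0,0]
}}

```text
clock: 16.95
eef_pos: [458.9, -192.9, 132.6]
eef_rot: [-3.142, 0.0, -0.092]
wrist_force: [-0.7, -1.1, 0.4]
finger_gap: 0.5
finger_force: 0.0
```

```bash
python3 - <<'E'
from h import *
s=manip.read_state(); print(s["clock"],s["eef_pos"],s["wrist_force"])
im,d=camera("side"); cv2.imwrite("pics/s6.png",cv2.convertScaleAbs(cv2.resize(im[160:280,170:320],(750,600),interpolation=2)[...,::-1],alpha=1.6))
P=pts("side",d)
for x in(425,435,445,480,520): 
    for z in (115,): u,v=proj("side",[x,-250,z]); print(x,P[int(v),int(u)].round(1))
E
```

```text
16.95 [ 458.91009141 -192.94762446  132.55165385] [-0.71947152 -1.11787564  0.38661694]
425 [ 421.5 -199.3   74.1]
435 [ 434.8 -245.7  112. ]
445 [ 444.1 -246.   113.7]
480 [ 479.5 -241.8  108.8]
520 [ 520.  -234.7  103.4]
```

View pics/s6.png

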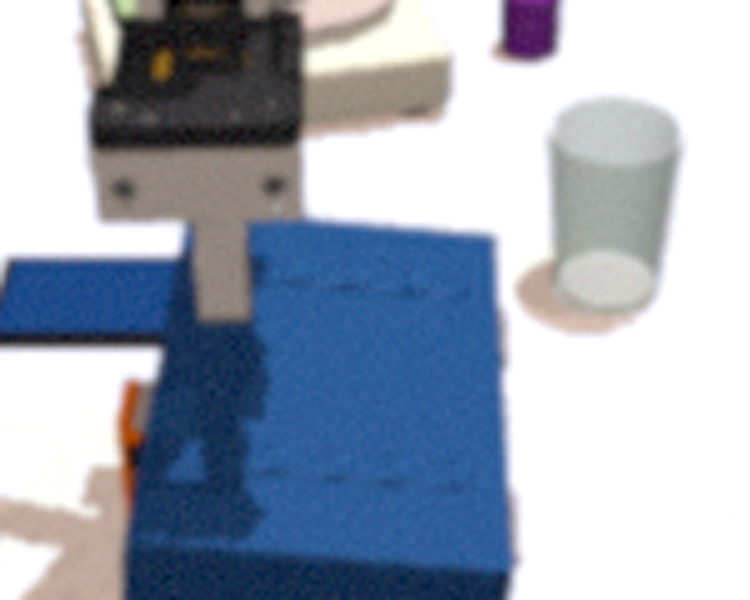

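The lid rests ajar at about 0.13 rad, its face at about z 111 under the tips. I'll press down by feel.

{"method": "jog_arm", "body": {
  "plan": [0,0,-0.008,0,0,0,0,0,-0.014,0,0,0,0,0,-0.018,0,0,0,0,0,-0.02,0,0,0,0,0,-0.021,0,0,0,0,0,-0.021,0,0,0]
}}

```text
clock: 17.6
eef_pos: [458.6, -192.9, 111.2]
eef_rot: [-3.142, 0.0, -0.093]
wrist_force: [0.9, -0.4, 0.5]
finger_gap: 0.7
finger_force: 0.0
```

{"method": "jog_arm", "body": {
  "plan": [0,0,-0.0005,0,0,0,0,0,-0.001,0,0,0,0,0,-0.001,0,0,0]
}}

```text
clock: 17.9
eef_pos: [458.7, -192.9, 110.4]
eef_rot: [3.141, -0.0, -0.093]
wrist_force: [-0.8, 0.4, 1.8]
finger_gap: 0.4
finger_force: 0.7
```

{"method": "jog_arm", "body": {
  "plan": [0,0,-0.0005,0,0,0,0,0,-0.001,0,0,0,0,0,-0.001,0,0,0]
}}

```text
clock: 18.2
eef_pos: [458.5, -192.9, 109.2]
eef_rot: [-3.142, 0.0, -0.093]
wrist_force: [-1.4, -0.1, 4.8]
finger_gap: 0.6
finger_force: 1.5
```

{"method": "jog_arm", "body": {
  "plan": [0,0,-0.0005,0,0,0,0,0,-0.001,0,0,0,0,0,-0.001,0,0,0]
}}

```text
clock: 18.5
eef_pos: [458.5, -192.9, 108.2]
eef_rot: [3.142, 0.0, -0.093]
wrist_force: [-2.6, 0.1, 3.8]
finger_gap: 0.6
finger_force: 2.1
```

{"method": "jog_arm", "body": {
  "plan": [0,0,-0.0005,0,0,0,0,0,-0.001,0,0,0,0,0,-0.001,0,0,0]
}}

```text
clock: 18.8
eef_pos: [458.5, -192.9, 107.3]
eef_rot: [3.142, 0.0, -0.093]
wrist_force: [-2.7, -0.3, 5.8]
finger_gap: 0.4
finger_force: 2.6
```

{"method": "jog_arm", "body": {
  "plan": [0,0,-0.0005,0,0,0,0,0,-0.001,0,0,0,0,0,-0.001,0,0,0]
}}

```text
clock: 19.1
eef_pos: [458.5, -192.9, 106.4]
eef_rot: [3.142, 0.0, -0.093]
wrist_force: [-4.5, 0.6, 6.6]
finger_gap: 0.4
finger_force: 3.4
```

{"method": "jog_arm", "body": {
  "plan": [0,0,-0.0005,0,0,0,0,0,-0.001,0,0,0,0,0,-0.001,0,0,0]
}}

```text
clock: 19.4
eef_pos: [458.6, -192.9, 105.2]
eef_rot: [3.142, -0.0, -0.093]
wrist_force: [-1.2, 0.1, 2.8]
finger_gap: 0.5
finger_force: 1.4
```

{"method": "jog_arm", "body": {
  "plan": [0,0,-0.0005,0,0,0,0,0,-0.001,0,0,0,0,0,-0.001,0,0,0]
}}

```text
clock: 19.7
eef_pos: [458.6, -192.9, 104.1]
eef_rot: [-3.141, 0.0, -0.093]
wrist_force: [-0.4, -0.6, 1.5]
finger_gap: 0.2
finger_force: 0.3
```

The force eased, so the lip has slipped past the nose. Next comes the buffer.

{"method": "jog_arm", "body": {
  "plan": [0,0,-0.0005,0,0,0,0,0,-0.001,0,0,0,0,0,-0.001,0,0,0]
}}

```text
clock: 20.0
eef_pos: [458.6, -192.9, 103.3]
eef_rot: [-3.142, 0.0, -0.093]
wrist_force: [-2.5, -0.1, 3.8]
finger_gap: 0.7
finger_force: 1.7
```

{"method": "jog_arm", "body": {
  "plan": [0,0,-0.0005,0,0,0,0,0,-0.001,0,0,0,0,0,-0.001,0,0,0]
}}

```text
clock: 20.3
eef_pos: [458.6, -192.9, 102.1]
eef_rot: [-3.142, -0.0, -0.093]
wrist_force: [-1.0, 0.5, 1.0]
finger_gap: 0.5
finger_force: 0.3
```

{"method": "jog_arm", "body": {
  "plan": [0,0,-0.0005,0,0,0,0,0,-0.0007,0,0,0,0,0,-0.0007,0,0,0]
}}

```text
clock: 20.6
eef_pos: [458.7, -192.9, 101.6]
eef_rot: [3.142, -0.0, -0.093]
wrist_force: [-2.0, 1.0, 3.5]
finger_gap: 0.1
finger_force: 1.8
```

{"method": "jog_arm", "body": {
  "plan": [0,0,-0.0004,0,0,0,0,0,-0.0007,0,0,0,0,0,-0.0007,0,0,0]
}}

```text
clock: 20.9
eef_pos: [458.6, -192.9, 101.0]
eef_rot: [3.142, 0.0, -0.093]
wrist_force: [-2.6, 0.5, 6.0]
finger_gap: 0.4
finger_force: 2.8
```

{"method": "jog_arm", "body": {
  "plan": [0,0,-0.0004,0,0,0,0,0,-0.0007,0,0,0,0,0,-0.0007,0,0,0]
}}

```text
clock: 21.2
eef_pos: [458.6, -192.9, 100.8]
eef_rot: [3.141, -0.0, -0.093]
wrist_force: [-5.2, 2.7, 12.4]
finger_gap: 0.5
finger_force: 6.3
```

```bash
python3 - <<'E'
from h import *
s=manip.read_state(); print(s["clock"],s["eef_pos"],s["wrist_force"])
im,d=camera("side"); cv2.imwrite("pics/s7.png",cv2.convertScaleAbs(cv2.resize(im[205:275,180:250],(600,600),interpolation=2)[...,::-1],alpha=1.8))
E
```

```text
21.2 [ 458.57359546 -192.90680007  100.79268388] [-5.15129836  2.74438225 12.39162865]
```

```bash
cat > o.py <<'E'
from h import *
def org(im):
    h=cv2.cvtColor(im,cv2.COLOR_RGB2HSV); m=((h[...,0]<18)&(h[...,1]>150)&(h[...,2]>50)).astype(np.uint8); m[:, :180]=0; m[:,225:]=0; m[:220]=0; m[275:]=0
    v,u=np.nonzero(m); return [(r,round(float(u[v==r].mean()),2),int((v==r).sum())) for r in range(v.min(),v.max()+1)]
E
python3 - <<'E'
from o import *
print(org(np.load("pics/side0.npz")["im"])); im,d=camera("side"); print(org(im)); print(manip.read_state()["wrist_force"])
E
```

```text
[(237, 196.5, 2), (238, 196.5, 2), (239, 196.5, 4), (240, 196.5, 4), (241, 197.0, 5), (242, 197.5, 6), (243, 197.5, 6), (244, 197.5, 6), (245, 197.0, 5), (246, 197.0, 5), (247, 197.0, 5), (248, 196.5, 4), (249, 196.0, 3), (250, nan, 0), (251, nan, 0), (252, 196.0, 1), (253, 196.0, 1), (254, nan, 0), (255, nan, 0), (256, nan, 0), (257, 196.0, 1), (258, 196.0, 1)]
[(238, 196.5, 2), (239, 197.0, 3), (240, 197.0, 3), (241, 196.5, 4), (242, 196.5, 4), (243, 196.5, 4), (244, 196.5, 4), (245, 196.5, 4), (246, 196.0, 3), (247, 196.0, 3), (248, 196.0, 3), (249, 195.5, 2), (250, 195.0, 1), (251, 195.0, 1), (252, 195.0, 1), (253, 195.5, 2), (254, 195.5, 2), (255, 195.5, 2), (256, 195.5, 2), (257, 196.0, 1)]
[-6.09621492  2.44448189 13.36350893]o.py:4: RuntimeWarning: Mean of empty slice.
  v,u=np.nonzero(m); return [(r,round(float(u[v==r].mean()),2),int((v==r).sum())) for r in range(v.min(),v.max()+1)]
  ret = ret.dtype.type(ret / rcount)
```

View pics/s7.png

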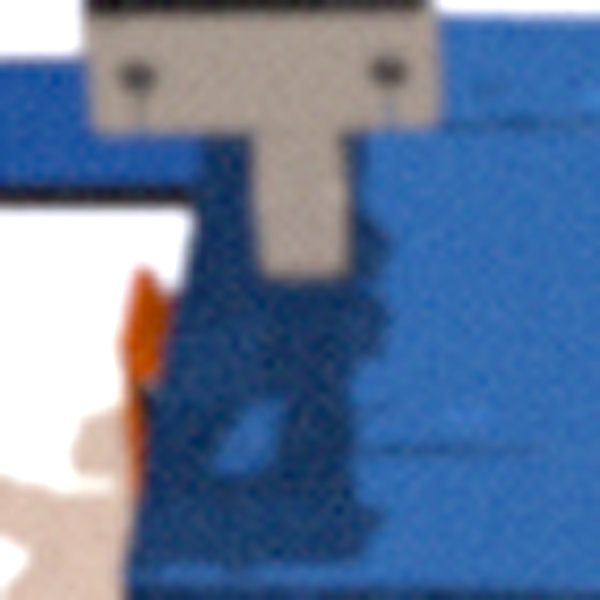

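The catch's outer edge is back at its rest column (195) with the nose over the lip, and the push has firmed up to about 13 N. It looks snapped, so I'll lift off and check.

{"method": "jog_arm", "body": {
  "plan": [0,0,0.003,0,0,0,0,0,0.02,0,0,0,0,0,0.06,0,0,0,0,0,0.1,0,0,0,0,0,0.1,0,0,0,0,0,0.1,0,0,0]
}}

```text
clock: 21.9
eef_pos: [458.7, -192.9, 200.2]
eef_rot: [3.141, -0.001, -0.093]
wrist_force: [-0.1, 0.9, -1.0]
finger_gap: 0.3
finger_force: 0.0
```

```bash
python3 - 2>/dev/null <<'E'
from o import *
s=manip.read_state(); print(s["clock"],s["eef_pos"],s["wrist_force"])
im,d=camera("side"); print(org(im)); P=pts("side",d)
h=cv2.cvtColor(im,cv2.COLOR_RGB2HSV)
m=(h[...,0]>100)&(h[...,0]<125)&(P[...,2]>90)&(P[...,2]<130)&(P[...,1]<-100)&(P[...,1]>-290)&(P[...,0]>445)&(P[...,0]<560)
q=P[m]; A=np.c_[q[:,:2]-[504,-197],np.ones(len(q))]; print(np.linalg.lstsq(A,q[:,2],rcond=None)[0],len(q))
E
```

```text
21.9 [ 458.7386037  -192.91764049  200.15495264] [-0.14726413  0.93247148 -0.97060404]
[(238, 196.5, 2), (239, 197.0, 3), (240, 196.5, 4), (241, 196.5, 4), (242, 196.5, 4), (243, 196.5, 4), (244, 196.5, 4), (245, 196.0, 3), (246, 196.0, 3), (247, 196.0, 3), (248, 196.0, 3), (249, 195.5, 2), (250, 195.0, 1), (251, 195.0, 1), (252, 196.0, 1), (253, 196.0, 1), (254, 196.0, 1), (255, 195.5, 2), (256, 195.5, 2)]
[-2.16854712e-02  3.19045099e-03  1.01257339e+02] 3474
```

Released, the lid stays down at 0.022 rad, and the catch shows no shift from its rest pixels. The stiff stop, which comes after the snap, was reached too. Handing in.

```bash
python3 -c "
from cell import manip
print(manip.sign_off())"
```

```text
the job is handed in; nothing more can be done
None
```

The job is handed in at about 22 s on the clock, but the sign-off gave no verdict: the 500 g weight is home in its well, the lid swung shut by itself, and the catch looks snapped over it, judging by the images and the feel of the press.

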